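# Slide the price plate out over the shelf edge

### The job

On the low wooden display step, push the wide loose price plate with the fingertips towards the customers, away from the robot, until its front edge sticks out over the step's far edge just as far as the narrow screwed-down price plate beside it does, with the two front edges in line. Only slide it: do not lift, carry or tip it, leave it flat on the step, and leave everything else where it stands. Finish with the arm clear.

Things in the scene. Friction and masses are not known exactly. Their poses are not given: they have to be found in the camera images.
- step: dark wooden display step fixed to the white counter, 280 mm deep (its x) by 500 mm wide (its y), flat top 50 mm above the counter (z = 0.05). Origin: centre of its underside, on the counter. Its x axis points to the customers' side (away from the robot), y to the left; it may be turned up to 0.2 rad. Place and turn vary, it does not move.
- step_edge (a point): middle of the step's far (customer-side) top edge, 140 mm along the step's x from its centre, marked by a thin aluminium strip; axes as the step's
- plate: the wide loose price plate: blank flat white plastic, 90 mm deep (its x) by 140 mm wide (its y), 6 mm thick, about 90 g (varies), lying on the step somewhat askew (up to 0.3 rad), left of the narrow plate. Origin: centre of its underside, which lies at z = 0.05. It slides on the step under a light push, under 2 N.
- plate_front (a point): middle of the wide plate's front (far, +x) edge, 45 mm in front of its centre, half-way up its thickness; axes as the plate's
- plate_front_left (a point): left end (+y) of the wide plate's front edge, half-way up
- plate_front_right (a point): right end (-y) of the wide plate's front edge, half-way up
- guide: the narrow price plate: blank white plastic, 90 mm deep (x) by 80 mm wide (y), 6 mm thick, fixed square on the step with two steel screw heads (12 mm wide, 3 mm high) near its rear edge. It sticks out 20 to 40 mm over the step's far edge; how far varies. Origin: centre of its underside. It cannot move.
- guide_front (a point): middle of the narrow plate's front (far) edge, half-way up; its x is square to that edge, pointing to the customers
- jar_a_mid (a point): loose small jar with a brass-coloured lid, 56 mm across, 65 mm tall, standing on the step near its left end or behind the narrow plate; its centre. Leave alone.
- jar_b_mid (a point): loose small brown jar with a black lid, same size and at the other of those two places; its centre. Leave alone.
- bowl_mid (a point): loose white bowl of dates on the counter, 110 mm across, 45 mm tall; its centre. Leave alone.
- carton_mid (a point): loose plain purple carton on the counter, 70 x 100 x 110 mm tall; its centre. Leave alone.
- cup_mid (a point): loose blue cup on the counter, 64 mm across, 70 mm tall; its centre. Leave alone.
- scoop_grip (a point): handle of a loose 200 mm serving spoon lying on the counter. Leave alone.
Mind the look-alikes: they are no part of the job. Leave any green or pink look-alike of the plate alone.

How it is judged:
By the outcome, as a careful person would: the job done as asked, in the order asked, and still so for the second after the job is handed in, with the robot touching nothing.
It also fails if it takes over 40 s, if anything falls off the work surface, if the arm or the gripper's body presses on something with over 40 N, if the wrist force passes 120 N, or if a joint passes its speed limit or range.

### The arm

A 6-joint arm with a two-finger parallel gripper is mounted at the origin on the work surface. World frame = base frame: x ahead of the robot, y to its left, z up, the work surface at z = 0. Lengths are in mm, angles in rad, forces in N, time in s.
With the tool pointing down it reaches from about 350 to 975 mm from the base axis. Payload 7.1 kg.
Tool frame: the origin (TCP) lies between the finger pads; the fingertips stand 8 mm ahead of it and the grasp point (between the pads) lies 11 mm behind it (ctrl.tips_ahead is the distance from the TCP to the fingertips, in mm); y points along the fingers, z is the direction in which the jaws open and shut, and the axes are right-handed (so a half turn about y gives the same grasp; the last joint's range is limited). The gripper opens to 88 mm and grips with 3 to 60 N. Pads are 20 mm wide; open, the fingers measure 115 mm over their backs; the gripper's body (75 mm by 178 mm) begins 61 mm behind the grasp point.
Start: joints at [-1.179, 0.423, 1.63, -0, 1.089, -0.019], TCP at [249.605, -572.977, 230.675] pointing down, gripper open.
Joint ranges: [-3, 3], [-0.9, 2.11], [0.09, 2.58], [-1.31, 4.45], [0.11, 2.69], [-2.54, 2.54]. Speed limits (rad/s): [2.39, 2.39, 3.01, 3.14, 3.14, 3.14].

### API

Orientations are given as a rotation vector (axis times angle).
In Python, from workcell import ctrl gives the robot as it stands.
- The arm moves only by the shell command python3 -m creep 'ROWS'. ROWS is JSON, a list of rows, each an object of numbers: "tx", "ty", "tz": the shift along the world's x, y, z in mm; "rx", "ry", "rz": the turn, a rotation vector about the world's x, y, z in rad; "fingers": the closure in counts, from 0 (fully open) to 255 (shut). A call has 1 to 10 rows; each row is the pose to reach, as a shift and turn from the pose commanded when the call began; what a row does not reach only later rows make up. A row lasts 1/8 s, in which the tool goes at most 62.5 mm and 10.7 degrees, less where a joint would pass 70% of its speed; a pose out of reach is approached as far as the arm can. A call with a gripper value outside its range is refused whole. The fingers move at their own pace and stop on an object; the grip force is fixed at half the most. Time passes only in rows, so rows that repeat a pose let the fingers close. It gives the time, the measured TCP pose, the force and the opening at its end, in the units of the state.
- ctrl.get_obs(): the state, without advancing time (a new reading comes with each control period).
- ctrl.get_image(name): name is "scene" or "top" or "wrist"; returns a dict with "pixels" (420x560x3 uint8, blue, green, red), "intrinsics" (3x3 intrinsics, pixels), "rvec" (rotation vector, rad) and "tvec" (3), from world to camera coordinates, as OpenCV has them. Camera axes: x right, y down, z forward; pixel columns grow to the right and rows downward; lengths in mm; the calibration is good to about 2 mm. The wrist camera is an equidistant fisheye: a pixel r from the principal point sees the ray r / f radians off the axis. A picture is of the moment at which its call begins. There is no depth.
- ctrl.close_job(): hands the job in, once; it reports no verdict.
The state is a dict: "t": time; "qpos": joint angles; "qvel": joint speeds; "joint_torque": joint torques, N m; "ee_pos": TCP position; "orientation": TCP orientation; "ft_force": force on the tool from outside, world axes, zero at the start; "moment": the same for the moment, N m; "width": finger opening in mm.
Only numpy, scipy, OpenCV 4.12 (cv2) and the standard library are available. Lean on these libraries where they do the work, as an engineer would, in place of code of your own. Each camera call takes 0.05 s, during which the arm holds its last target.

## Working session

There is one attempt and no reset: what is moved stays moved. The work goes in short steps, Python scripts to look and compute and a shell command to move; the robot and the scene stay as the last step left them, time stands still between calls to the robot, and variables do not carry over. Pictures are saved under pics/ and viewed, and the job is handed in when it is done.

```bash
mkdir -p pics; python3 - <<'E'
from workcell import ctrl
import cv2
for n in("scene","top","wrist"):
    d=ctrl.get_image(n); cv2.imwrite(f"pics/{n}0.png",d["pixels"]); print(n,d["intrinsics"],d["rvec"],d["tvec"])
print(ctrl.get_obs())
E
```

```text
scene [[468.1096775    0.         283.33078648]
 [  0.         468.1096775  200.16941451]
 [  0.           0.           1.        ]] [ 1.20568639  2.42436099 -0.87094461] [ 324.36708787 -240.44446864 1718.62542204]
top [[469.46099497   0.         280.02805001]
 [  0.         469.46099497 209.02056526]
 [  0.           0.           1.        ]] [ 2.18326201 -2.13634946  0.11604528] [1.11107827e+00 5.16605597e+02 1.56776826e+03]
wrist [[325.1922621    0.         284.30565796]
 [  0.         325.1922621  204.44466069]
 [  0.           0.           1.        ]] [-2.44122273  1.60038581  0.20946054] [-623.55761962  -29.94953109  389.52349883]
{'t': 0.15, 'qpos': array([-1.17900928e+00,  4.23677615e-01,  1.63046910e+00, -2.00782979e-05,
        1.08860163e+00, -1.89966833e-02]), 'qvel': array([ 0.00120429, -0.00271209, -0.00214463,  0.00038046, -0.00133235,
       -0.00097998]), 'joint_torque': array([ 2.36524183e-04, -5.44984496e+01, -2.73919988e+01,  6.43477309e-02,
        2.04514945e-02, -7.57201542e-05]), 'ee_pos': array([ 249.4466834 , -572.62370727,  230.0903947 ]), 'orientation': array([-0.4159322 ,  1.99648405, -1.99417606]), 'ft_force': array([ 0.26862411,  0.60725611, -0.64754795]), 'moment': array([ 0.00552743,  0.00903618, -0.0540925 ]), 'width': 87.89209124036628}
```

View pics/scene0.png

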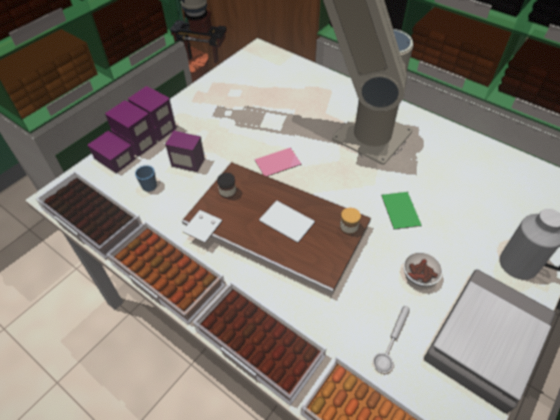

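View pics/top0.png

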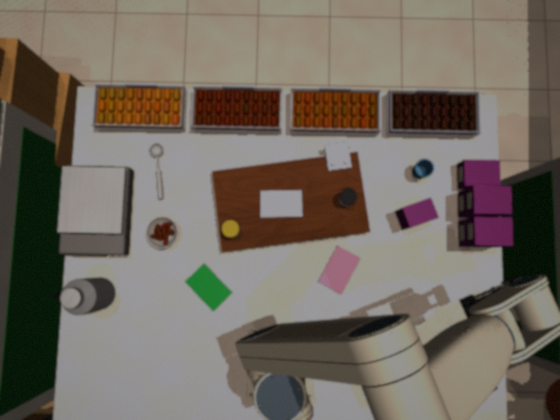

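View pics/wrist0.png

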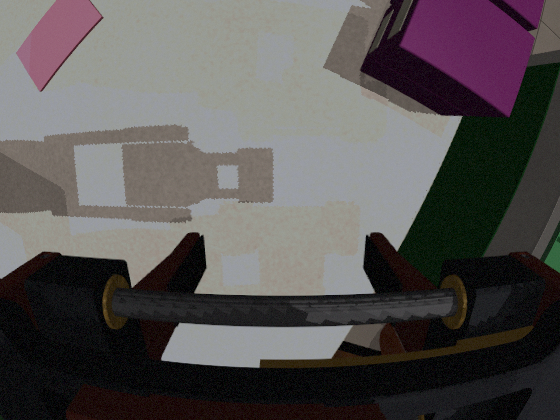

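The wide white plate is at top (281,204) and scene (287,221), lying on the step. The narrow guide is at top (339,157) and scene (203,225). Look-alikes are the green card at top (208,287) and the pink card at top (340,270), both on the counter. I choose the white one at (281,204), to be checked in enlarged crops.

```bash
python3 - <<'E'
import cv2
a=cv2.imread("pics/top0.png")[135:260,200:380]; cv2.imwrite("pics/topc.png",cv2.resize(a,None,fx=4.4,fy=4.4,interpolation=cv2.INTER_CUBIC))
a=cv2.imread("pics/scene0.png")[160:290,175:375]; cv2.imwrite("pics/scenec.png",cv2.resize(a,None,fx=4,fy=4,interpolation=cv2.INTER_CUBIC))
E
```

```text
(no output)
```

View pics/topc.png

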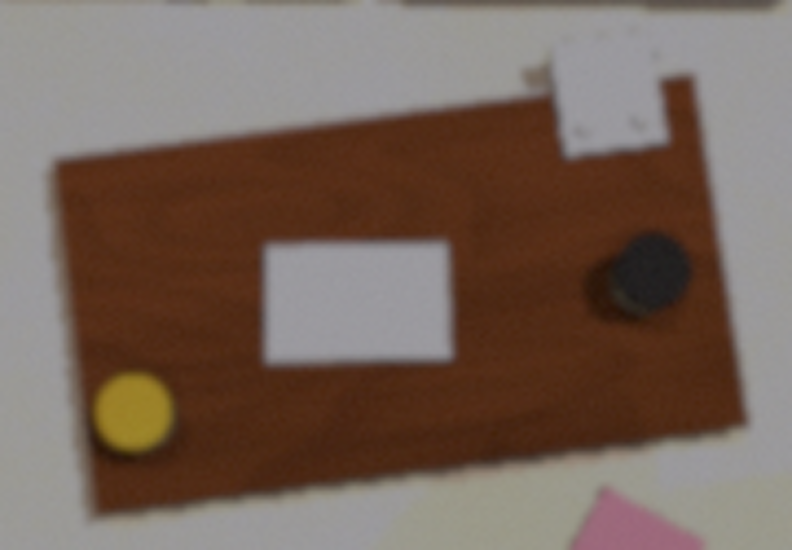

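View pics/scenec.png

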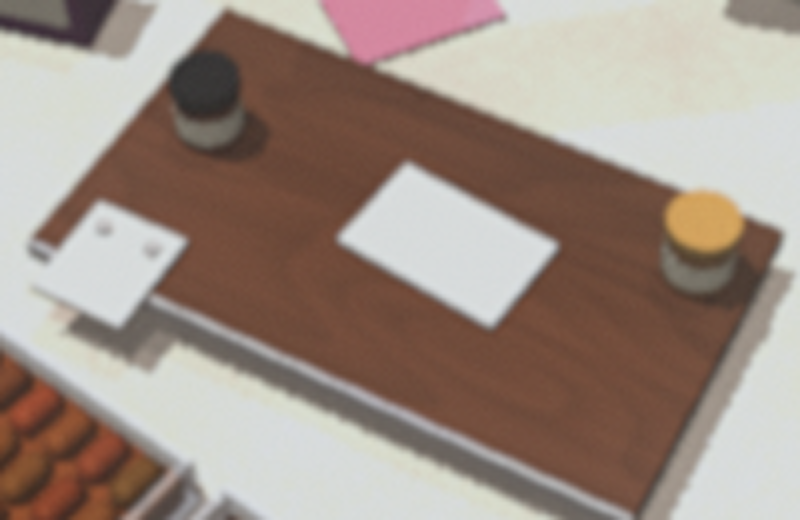

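```bash
cat >h.py <<'E'
import numpy as np, cv2
from scipy.optimize import least_squares
K={'scene':(np.array([[468.1096775,0,283.33078648],[0,468.1096775,200.16941451],[0,0,1]]),np.array([1.20568639,2.42436099,-0.87094461]),np.array([324.36708787,-240.44446864,1718.62542204])),
'top':(np.array([[469.46099497,0,280.02805001],[0,469.46099497,209.02056526],[0,0,1]]),np.array([2.18326201,-2.13634946,0.11604528]),np.array([1.11107827,516.605597,1567.76826]))}
def un(cam,px,z):
    k,r,t=K[cam];R=cv2.Rodrigues(r)[0];c=-R.T@t
    d=(R.T@np.linalg.inv(k)@np.c_[np.array(px,float),np.ones(len(px))].T).T
    return (c+d*((z-c[2])/d[:,2])[:,None])[:,:2]
def crop(px,off,s): return (np.array(px,float)+.5)/s-.5+np.array(off)
def rect(P,D,W): # P order FL FR RR RL -> centre x,y,yaw, residuals (fits fixed size)
    B=np.array([[D/2,W/2],[D/2,-W/2],[-D/2,-W/2],[-D/2,W/2]])
    f=lambda q:((B@np.array([[np.cos(q[2]),np.sin(q[2])],[-np.sin(q[2]),np.cos(q[2])]])+q[:2])-P).ravel()
    s=least_squares(f,[*P.mean(0),0]); return s.x,np.abs(s.fun).max()
E
cat >m.py <<'E'
from h import *
np.set_printoptions(precision=2,suppress=True)
T=dict(plate=[(263,241),(449,240),(455,360),(264,364)],step=[(55,160),(692,77),(746,424),(92,515)],guide=[(553,40),(654,30),(668,143),(564,158)])
S=dict(plate=[(492,328),(337,238),(408,161),(559,244)],step=[(637,517),(32,247),(225,10),(781,235)],guide=[(120,327),(33,285),(100,200),(188,240)])
for n,z,D,W in(("step",50,280,500),("plate",56,90,140),("guide",56,90,80)):
  for cam,px,o,s in(("top",T[n],(200,135),4.4),("scene",S[n],(175,160),4)):
    P=un(cam,crop(px,o,s),z); q,e=rect(P,D,W); print(n,cam,q,round(e,1)); print(P.tolist() if 0 else P.round(0).tolist())
E
python3 m.py
```

```text
step top [541.87 -19.89   0.15] 4.8
[[639.0, 245.0], [715.0, -245.0], [447.0, -287.0], [367.0, 207.0]]
step scene [547.26 -16.93   0.16] 6.6
[[640.0, 250.0], [724.0, -238.0], [450.0, -285.0], [375.0, 205.0]]
plate top [533.67   9.6    0.04] 3.1
[[578.0, 83.0], [582.0, -59.0], [490.0, -65.0], [484.0, 80.0]]
plate scene [534.6   11.41   0.03] 1.0
[[578.0, 84.0], [582.0, -57.0], [491.0, -60.0], [487.0, 79.0]]
guide top [ 699.54 -180.82    0.13] 2.2
[[740.0, -137.0], [750.0, -215.0], [661.0, -226.0], [648.0, -146.0]]
guide scene [ 701.05 -177.25    0.16] 1.4
[[739.0, -131.0], [751.0, -208.0], [663.0, -224.0], [651.0, -145.0]]
```

```bash
cat >>h.py <<'E'
YAW=.155
def tool(yaw):
    u=np.array([np.cos(yaw),np.sin(yaw),0]);v=np.array([-np.sin(yaw),np.cos(yaw),0]);y=np.array([0,0,-1.])
    return [np.c_[np.cross(y,z),y,z] for z in(v,-v)]
E
python3 - <<'E'
from workcell import ctrl
from h import *
from scipy.spatial.transform import Rotation as R
np.set_printoptions(precision=3,suppress=True)
o=ctrl.get_obs();A=R.from_rotvec(o["orientation"]);print(A.as_matrix(),o["ee_pos"])
for M in tool(.155): print((R.from_matrix(M)*A.inv()).as_rotvec())
for n,px in(("black",(650,272)),("gold",(134,412))): print(n,un("top",crop([px],(200,135),4.4),115))
print("carton top/cup",un("top",[(428,209),(424,165)],110))
u=np.array([np.cos(.155),np.sin(.155)]);v=np.array([-u[1],u[0]])
print(u,v,u@[534.2,10.5],v@[534.2,10.5],u@[700.3,-179])
E
```

```text
[[-0.917 -0.     0.399]
 [-0.399  0.001 -0.917]
 [-0.    -1.    -0.001]] [ 249.447 -572.624  230.09 ]
[ 0.    -0.002  2.886]
[-0.001 -0.    -0.256]
black [[ 552.218 -204.531]]
gold [[441.243 170.423]]
carton top/cup [[ 517.558 -465.263]
 [ 661.69  -454.226]]
[0.988 0.154] [-0.154  0.988] 529.416750782156 -72.0957279681993 664.2704372280855
```

```bash
python3 -m creep '[{"tx":60,"ty":60,"tz":20,"rz":-0.05},{"tx":75,"ty":115,"tz":20,"rz":-0.1},{"tx":95,"ty":170,"tz":20,"rz":-0.15},{"tx":115,"ty":225,"tz":20,"rz":-0.2},{"tx":135,"ty":280,"tz":20,"rz":-0.256},{"tx":150,"ty":335,"tz":20,"rz":-0.256},{"tx":165,"ty":390,"tz":20,"rz":-0.256},{"tx":180,"ty":445,"tz":20,"rz":-0.256},{"tx":195,"ty":500,"tz":20,"rz":-0.256},{"tx":211,"ty":550,"tz":20,"rz":-0.256}]' && python3 -m creep '[{"ty":22},{"ty":22},{"ty":22}]'; python3 - <<'E'
from workcell import ctrl
import cv2,pickle
d=ctrl.get_image("wrist"); cv2.imwrite("pics/w1.png",d["pixels"]); pickle.dump(d,open("w1.pkl","wb")); print(ctrl.get_obs())
d=ctrl.get_image("top"); cv2.imwrite("pics/top1.png",d["pixels"])
E
```

```text
{'t': 0.2, 'qpos': array([-1.17897452e+00,  4.23607829e-01,  1.63037399e+00, -1.87952597e-05,
        1.08859333e+00, -1.89774791e-02]), 'qvel': array([-3.52188252e-04, -2.20713297e-03, -1.13713087e-03, -1.54857376e-03,
        4.05507124e-06, -4.76281612e-04]), 'joint_torque': array([ 1.47707664e-05, -5.44513714e+01, -2.73662442e+01,  6.43675472e-02,
        2.12393969e-02, -8.02605086e-05]), 'ee_pos': array([ 249.49168368, -572.67488337,  230.17135801]), 'orientation': array([-0.41590937,  1.99628883, -1.99432734]), 'ft_force': array([-0.19489143, -0.67070308, -0.64979486]), 'moment': array([ 0.05160944, -0.03586114,  0.02360387]), 'width': 87.53891590399384}schema error: expected keys tx, ty, tz, rx, ry, rz, fingers
```

View pics/w1.png

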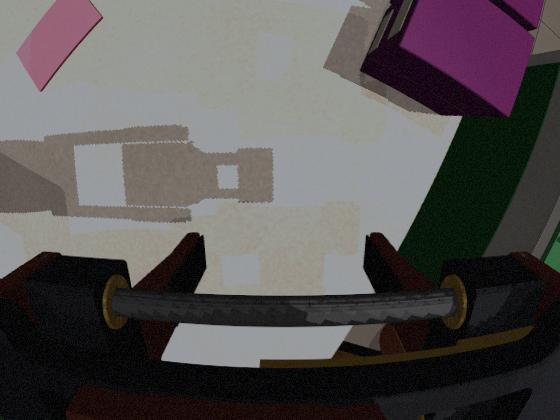

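All keys are needed in every row, and nothing has moved yet.

```bash
python3 -m creep '[{"tx":30,"ty":50,"tz":20,"rx":0,"ry":0,"rz":-0.05,"fingers":0},{"tx":55,"ty":105,"tz":20,"rx":0,"ry":0,"rz":-0.1,"fingers":0},{"tx":80,"ty":160,"tz":20,"rx":0,"ry":0,"rz":-0.15,"fingers":0},{"tx":105,"ty":215,"tz":20,"rx":0,"ry":0,"rz":-0.2,"fingers":0},{"tx":130,"ty":270,"tz":20,"rx":0,"ry":0,"rz":-0.256,"fingers":0},{"tx":150,"ty":325,"tz":20,"rx":0,"ry":0,"rz":-0.256,"fingers":0},{"tx":170,"ty":380,"tz":20,"rx":0,"ry":0,"rz":-0.256,"fingers":0},{"tx":185,"ty":435,"tz":20,"rx":0,"ry":0,"rz":-0.256,"fingers":0},{"tx":200,"ty":490,"tz":20,"rx":0,"ry":0,"rz":-0.256,"fingers":0},{"tx":211,"ty":540,"tz":20,"rx":0,"ry":0,"rz":-0.256,"fingers":0}]' && python3 -m creep '[{"tx":0,"ty":32,"tz":0,"rx":0,"ry":0,"rz":0,"fingers":0},{"tx":0,"ty":32,"tz":0,"rx":0,"ry":0,"rz":0,"fingers":0},{"tx":0,"ty":32,"tz":0,"rx":0,"ry":0,"rz":0,"fingers":0}]'; python3 - <<'E'
from workcell import ctrl
import cv2,pickle
d=ctrl.get_image("wrist"); cv2.imwrite("pics/w1.png",d["pixels"]); pickle.dump(d,open("w1.pkl","wb")); o=ctrl.get_obs(); print(o["ee_pos"],o["orientation"],o["t"])
E
```

```text
t: 1.5
ee_pos: [461.0, -31.0, 250.9]
orientation: [-0.166, 2.14, -2.14]
ft_force: [1.0, -0.2, -0.2]
width: 87.7
t: 1.88
ee_pos: [460.6, -1.4, 250.7]
orientation: [-0.166, 2.14, -2.141]
ft_force: [-0.5, 0.1, 0.2]
width: 88.0
[460.54263468  -1.75574101 250.66671729] [-0.16548111  2.14098993 -2.14146369] 1.925
```

View pics/w1.png

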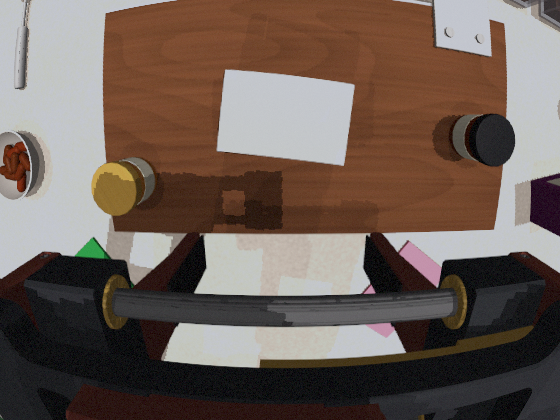

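```bash
python3 -m creep '[{"tx":60,"ty":-10,"tz":0,"rx":0,"ry":0,"rz":0,"fingers":0},{"tx":120,"ty":-20,"tz":0,"rx":0,"ry":0,"rz":0,"fingers":0},{"tx":160,"ty":-60,"tz":0,"rx":0,"ry":0,"rz":0,"fingers":0},{"tx":160,"ty":-60,"tz":0,"rx":0,"ry":0,"rz":0,"fingers":0},{"tx":160,"ty":-60,"tz":0,"rx":0,"ry":0,"rz":0,"fingers":0}]'; python3 - <<'E'
from workcell import ctrl
import cv2,pickle
d=ctrl.get_image("wrist"); cv2.imwrite("pics/w2.png",d["pixels"]); pickle.dump(d,open("w2.pkl","wb"))
a=d["pixels"]; cv2.imwrite("pics/w2c.png",cv2.resize(a[0:230,130:430],None,fx=2.6,fy=2.6,interpolation=cv2.INTER_CUBIC))
E
```

```text
t: 2.55
ee_pos: [619.5, -61.9, 250.1]
orientation: [-0.166, 2.143, -2.142]
ft_force: [-0.3, 0.2, 0.2]
width: 87.8
```

View pics/w2.png

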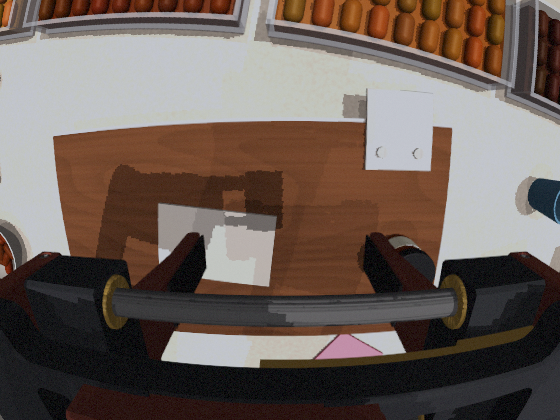

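```bash
python3 - <<'E'
import cv2
a=cv2.imread("pics/w2.png"); 
cv2.imwrite("pics/w2g.png",cv2.resize(a[75:185,340:470],None,fx=5,fy=5,interpolation=cv2.INTER_CUBIC))
a=cv2.imread("pics/w1.png"); 
cv2.imwrite("pics/w1p.png",cv2.resize(a[55:180,205:370],None,fx=4.5,fy=4.5,interpolation=cv2.INTER_CUBIC))
E
```

```text
(no output)
```

View pics/w2g.png

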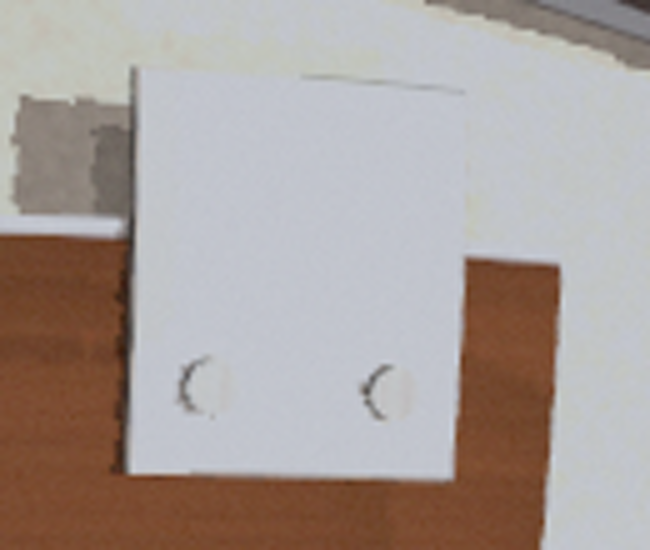

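View pics/w1p.png

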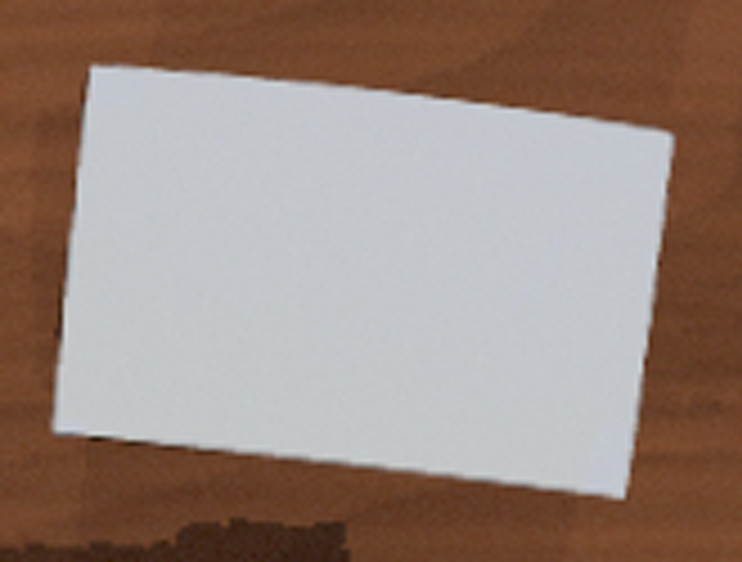

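```bash
cat >>h.py <<'E'
def unw(d,px,z):
    R=cv2.Rodrigues(np.array(d["rvec"],float))[0];c=-R.T@np.array(d["tvec"])
    n=cv2.fisheye.undistortPoints(np.array(px,float)[:,None],np.array(d["intrinsics"],float),np.zeros(4))[:,0]
    r=np.c_[n,np.ones(len(n))]@R
    return (c+r*((z-c[2])/r[:,2])[:,None])[:,:2]
E
python3 - <<'E'
from h import *; import pickle
np.set_printoptions(precision=3,suppress=True)
w1,w2=[pickle.load(open(f"w{i}.pkl","rb")) for i in(1,2)]
P=unw(w1,crop([(91,66),(674,133),(625,499),(53,432)],(205,55),4.5),56);print("plate",P,rect(P,90,140))
G=unw(w2,crop([(133,67),(464,92),(454,480),(127,473)],(340,75),5),56);print("guide",G,rect(G,90,80))
Q=unw(w2,[(158,204),(277,214)],56);print("plate front w2",Q)
S=unw(w2,np.r_[[(54,137)],crop([(560,265)],(340,75),5)],50);print("step front",S,np.linalg.norm(S[0]-S[1]))
S=unw(w1,[(106,12),(507,24),(497,229),(115,232)],50);print(S,rect(S,280,500))
E
```

```text
plate [[575.911  81.312]
 [581.516 -57.695]
 [491.911 -61.134]
 [486.989  78.012]] (array([534.081,  10.124,   0.038]), np.float64(0.5203123535914074))
guide [[ 738.421 -131.679]
 [ 751.147 -209.726]
 [ 663.011 -225.246]
 [ 650.519 -146.131]] (array([ 700.774, -178.195,    0.164]), np.float64(0.684831918060695))
plate front w2 [[575.63   80.996]
 [585.265 -58.061]]
step front [[ 640.042  244.525]
 [ 718.331 -245.371]] 496.11191523602946
[[ 642.126  246.199]
 [ 719.137 -251.227]
 [ 447.348 -294.51 ]
 [ 367.932  203.356]] (array([544.136, -24.045,   0.156]), np.float64(2.6638211057417607))
```

```bash
python3 -m creep '[{"tx":-60,"ty":20,"tz":0,"rx":0,"ry":0,"rz":0.004,"fingers":0},{"tx":-115,"ty":40,"tz":0,"rx":0,"ry":0,"rz":0.004,"fingers":0},{"tx":-159,"ty":61,"tz":0,"rx":0,"ry":0,"rz":0.004,"fingers":0},{"tx":-159,"ty":61,"tz":-60,"rx":0,"ry":0,"rz":0.004,"fingers":0},{"tx":-159,"ty":61,"tz":-120,"rx":0,"ry":0,"rz":0.004,"fingers":0},{"tx":-159,"ty":61,"tz":-165,"rx":0,"ry":0,"rz":0.004,"fingers":0},{"tx":-159,"ty":61,"tz":-175,"rx":0,"ry":0,"rz":0.004,"fingers":0},{"tx":-159,"ty":61,"tz":-175,"rx":0,"ry":0,"rz":0.004,"fingers":0}]'; python3 - <<'E'
from workcell import ctrl
import cv2
d=ctrl.get_image("wrist"); cv2.imwrite("pics/w3.png",d["pixels"]); print(ctrl.get_obs()["ee_pos"])
E
```

```text
t: 3.6
ee_pos: [461.4, 0.2, 76.3]
orientation: [-0.171, 2.139, -2.139]
ft_force: [-0.1, 0.4, 0.0]
width: 87.6
[4.62216408e+02 1.69279616e-01 7.69580166e+01]
```

View pics/w3.png

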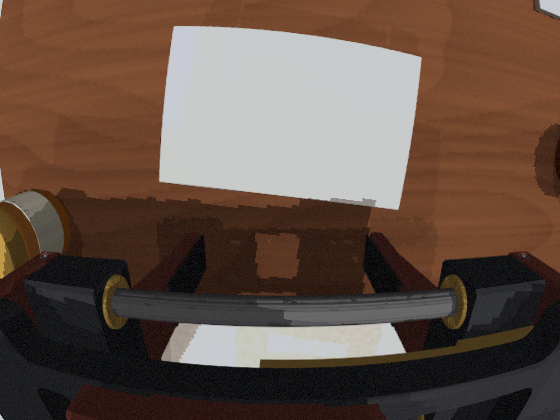

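```bash
python3 -m creep '[{"tx":0,"ty":0,"tz":-8,"rx":0,"ry":0,"rz":0,"fingers":0},{"tx":0,"ty":0,"tz":-15.5,"rx":0,"ry":0,"rz":0,"fingers":0},{"tx":0,"ty":0,"tz":-15.5,"rx":0,"ry":0,"rz":0,"fingers":0},{"tx":0,"ty":0,"tz":-15.5,"rx":0,"ry":0,"rz":0,"fingers":0}]'; python3 - <<'E'
from workcell import ctrl
import cv2
d=ctrl.get_image("wrist"); cv2.imwrite("pics/w4.png",d["pixels"]); o=ctrl.get_obs();print(o["ee_pos"],o["ft_force"])
d=ctrl.get_image("scene"); cv2.imwrite("pics/s4.png",cv2.resize(d["pixels"][150:290,175:385],None,fx=3.8,fy=3.8,interpolation=cv2.INTER_CUBIC)); o=ctrl.get_obs();print(o["ee_pos"],o["ft_force"])
E
```

```text
t: 4.15
ee_pos: [461.6, -0.0, 60.2]
orientation: [-0.17, 2.139, -2.139]
ft_force: [-0.5, 0.2, -1.0]
width: 87.9
[ 4.61696307e+02 -8.99626670e-03  6.02646960e+01] [ 0.54295424 -0.34300494 -0.62647959]
[4.61724709e+02 4.84735581e-03 6.03002937e+01] [-0.3233176  -0.16951488 -0.5650635 ]
```

View pics/s4.png

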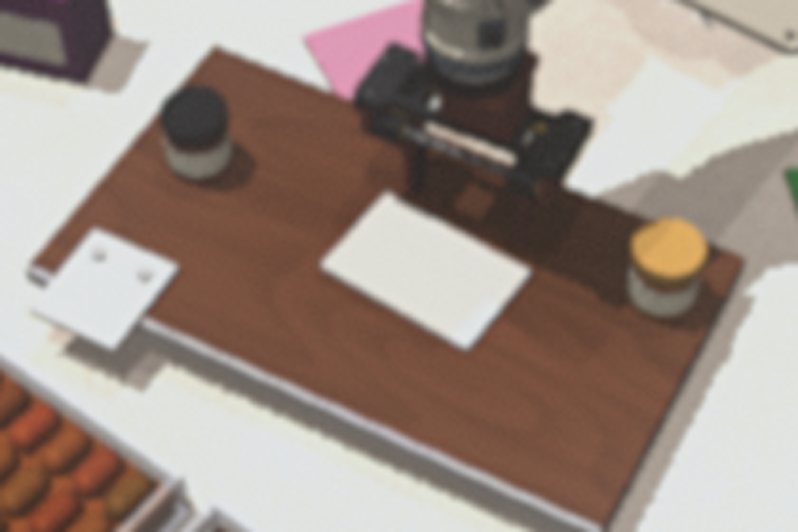

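```bash
python3 -m creep '[{"tx":6,"ty":1,"tz":0,"rx":0,"ry":0,"rz":0,"fingers":0},{"tx":12,"ty":1.9,"tz":0,"rx":0,"ry":0,"rz":0,"fingers":0},{"tx":18,"ty":2.9,"tz":0,"rx":0,"ry":0,"rz":0,"fingers":0},{"tx":24,"ty":3.8,"tz":0,"rx":0,"ry":0,"rz":0,"fingers":0},{"tx":30,"ty":4.8,"tz":0,"rx":0,"ry":0,"rz":0,"fingers":0},{"tx":36,"ty":5.7,"tz":0,"rx":0,"ry":0,"rz":0,"fingers":0},{"tx":42,"ty":6.7,"tz":0,"rx":0,"ry":0,"rz":0,"fingers":0},{"tx":48,"ty":7.6,"tz":0,"rx":0,"ry":0,"rz":0,"fingers":0},{"tx":52,"ty":8.3,"tz":0,"rx":0,"ry":0,"rz":0,"fingers":0},{"tx":52,"ty":8.3,"tz":0,"rx":0,"ry":0,"rz":0,"fingers":0}]'; python3 - <<'E'
from workcell import ctrl
import cv2
d=ctrl.get_image("wrist"); cv2.imwrite("pics/w5.png",d["pixels"]); o=ctrl.get_obs();print(o["ee_pos"],o["ft_force"])
E
```

```text
t: 5.5
ee_pos: [514.0, 8.4, 60.2]
orientation: [-0.17, 2.138, -2.138]
ft_force: [-0.4, -0.3, -0.3]
width: 87.6
[513.72228593   8.32683231  60.16200148] [-0.06980588 -0.51885852  0.33541869]
```

View pics/w5.png

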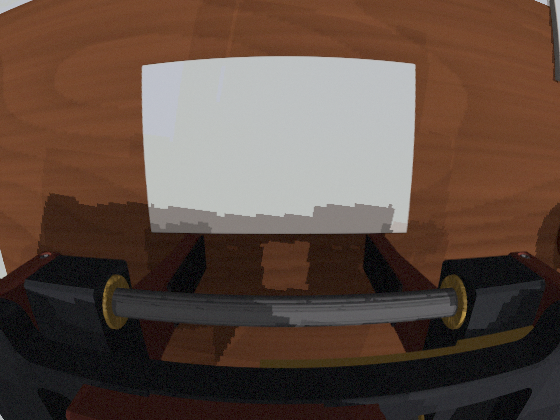

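```bash
python3 -m creep '[{"tx":8,"ty":1.3,"tz":0,"rx":0,"ry":0,"rz":0,"fingers":0},{"tx":18,"ty":2.9,"tz":0,"rx":0,"ry":0,"rz":0,"fingers":0},{"tx":28,"ty":4.5,"tz":0,"rx":0,"ry":0,"rz":0,"fingers":0},{"tx":38,"ty":6.1,"tz":0,"rx":0,"ry":0,"rz":0,"fingers":0},{"tx":48,"ty":7.6,"tz":0,"rx":0,"ry":0,"rz":0,"fingers":0},{"tx":58,"ty":9.2,"tz":0,"rx":0,"ry":0,"rz":0,"fingers":0},{"tx":66,"ty":10.5,"tz":0,"rx":0,"ry":0,"rz":0,"fingers":0},{"tx":72,"ty":11.5,"tz":0,"rx":0,"ry":0,"rz":0,"fingers":0},{"tx":76,"ty":12.1,"tz":0,"rx":0,"ry":0,"rz":0,"fingers":0},{"tx":79,"ty":12.6,"tz":0,"rx":0,"ry":0,"rz":0,"fingers":0}]'; python3 - <<'E'
from workcell import ctrl
import cv2,pickle
d=ctrl.get_image("wrist"); cv2.imwrite("pics/w6.png",d["pixels"]);pickle.dump(d,open("w6.pkl","wb"));  o=ctrl.get_obs();print(o["ee_pos"],o["ft_force"])
a=d["pixels"]
cv2.imwrite("pics/w6c.png",cv2.resize(a[0:250,120:440],None,fx=2.4,fy=2.4,interpolation=cv2.INTER_CUBIC))
E
```

```text
t: 6.8
ee_pos: [592.7, 20.9, 60.1]
orientation: [-0.17, 2.139, -2.139]
ft_force: [-1.2, 0.3, 0.1]
width: 88.0
[593.08120061  21.00094504  60.19953573] [-1.00409752 -1.28927086 -0.56618058]
```

View pics/w6.png

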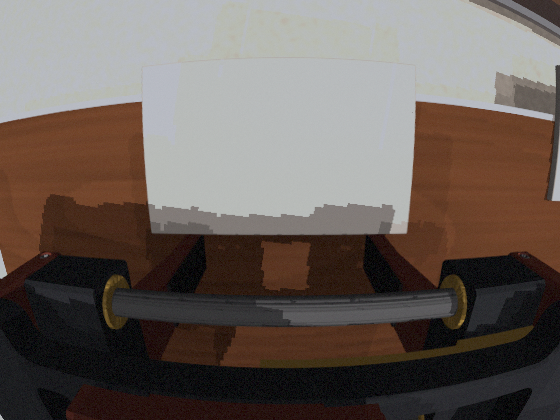

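View pics/w6c.png

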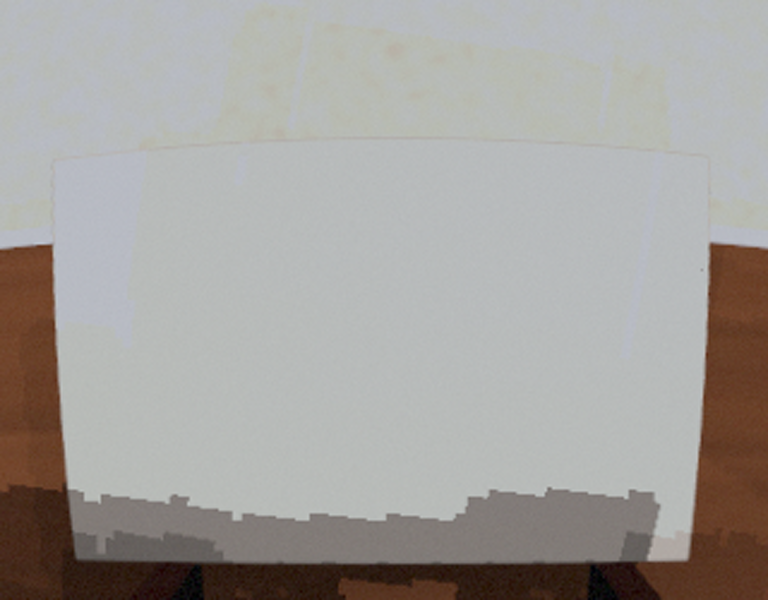

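```bash
python3 - <<'E'
from h import *; import pickle
np.set_printoptions(precision=3,suppress=True)
d=pickle.load(open("w6.pkl","rb"))
P=unw(d,crop([(52,160),(708,156),(690,561),(75,559)],(120,0),2.4),56);q,e=rect(P,90,140);print(P,q,e)
u=np.array([np.cos(.158),np.sin(.158)]);print("plate front u",u@q[:2]+45,"tcp u",u@[592.9,20.9])
S=unw(d,crop([(50,244),(711,243)],(120,0),2.4),50);print("edge",S,S@u)
w1,w2=[pickle.load(open(f"w{i}.pkl","rb")) for i in(1,2)]
print("edge from w2",unw(w2,crop([(120,228),(555,262),(0,228)],(340,75),5),50)@u, "strip?")
E
```

```text
[[680.771 109.402]
 [702.601 -27.237]
 [614.869 -42.141]
 [593.264  95.512]] [647.877  33.884   0.159] 0.8869941676811095
plate front u 690.1379818596192 tcp u 588.8032828489481
edge [[662.606 109.867]
 [685.027 -33.341]] [671.639 671.249]
edge from w2 [673.187 671.39  672.397] strip?
```

```bash
python3 -m creep '[{"tx":4,"ty":0.6,"tz":0,"rx":0,"ry":0,"rz":0,"fingers":0},{"tx":8,"ty":1.3,"tz":0,"rx":0,"ry":0,"rz":0,"fingers":0},{"tx":11,"ty":1.8,"tz":0,"rx":0,"ry":0,"rz":0,"fingers":0},{"tx":13,"ty":2.1,"tz":0,"rx":0,"ry":0,"rz":0,"fingers":0},{"tx":14.5,"ty":2.3,"tz":0,"rx":0,"ry":0,"rz":0,"fingers":0},{"tx":15.5,"ty":2.5,"tz":0,"rx":0,"ry":0,"rz":0,"fingers":0},{"tx":15.5,"ty":2.5,"tz":0,"rx":0,"ry":0,"rz":0,"fingers":0}]' && python3 -m creep '[{"tx":-10,"ty":-1.6,"tz":0,"rx":0,"ry":0,"rz":0,"fingers":0},{"tx":-20,"ty":-3,"tz":0,"rx":0,"ry":0,"rz":0,"fingers":0},{"tx":-20,"ty":-3,"tz":60,"rx":0,"ry":0,"rz":0,"fingers":0},{"tx":-20,"ty":-25,"tz":120,"rx":0,"ry":0,"rz":0,"fingers":0},{"tx":-10,"ty":-60,"tz":160,"rx":0,"ry":0,"rz":0,"fingers":0},{"tx":0,"ty":-80,"tz":190,"rx":0,"ry":0,"rz":0,"fingers":0},{"tx":0,"ty":-80,"tz":190,"rx":0,"ry":0,"rz":0,"fingers":0},{"tx":0,"ty":-80,"tz":190,"rx":0,"ry":0,"rz":0,"fingers":0}]'; python3 - <<'E'
from workcell import ctrl
import cv2,pickle
d=ctrl.get_image("wrist"); cv2.imwrite("pics/w7.png",d["pixels"]);pickle.dump(d,open("w7.pkl","wb"));  o=ctrl.get_obs();print(o["ee_pos"],o["t"])
a=d["pixels"]
cv2.imwrite("pics/w7c.png",cv2.resize(a[60:220,150:460],None,fx=2.5,fy=2.5,interpolation=cv2.INTER_CUBIC))
E
```

```text
t: 7.72
ee_pos: [608.2, 23.4, 60.2]
orientation: [-0.17, 2.139, -2.139]
ft_force: [0.1, -0.3, 0.8]
width: 88.0
t: 8.72
ee_pos: [606.6, -56.1, 248.8]
orientation: [-0.172, 2.141, -2.139]
ft_force: [-0.3, -0.1, 0.2]
width: 88.1
[606.45689701 -55.81785685 248.32080151] 8.775
```

View pics/w7.png

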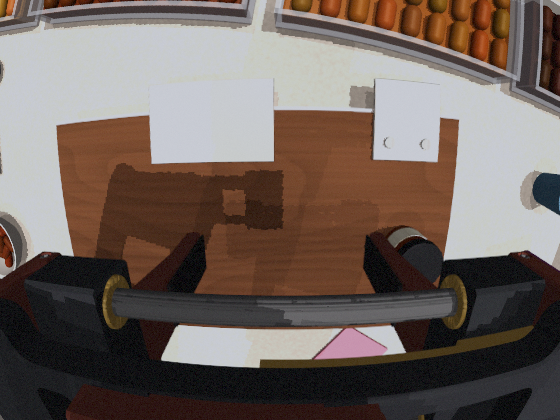

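View pics/w7c.png

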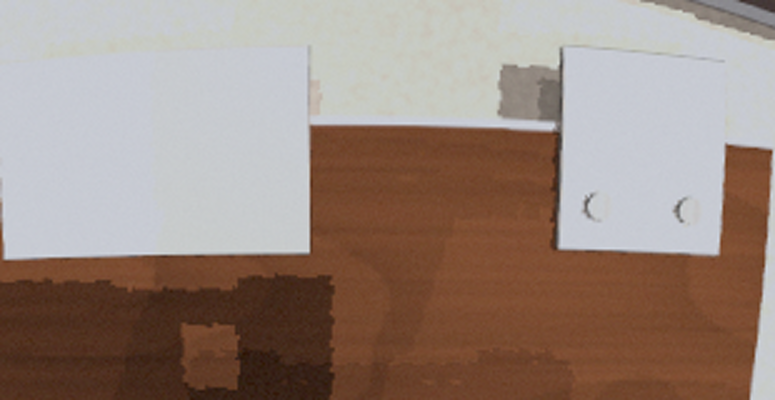

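```bash
cat >z.py <<'E'
import cv2,sys
n=sys.argv[1];a=cv2.imread(f"pics/{n}.png")
cv2.imwrite(f"pics/{n}p.png",cv2.resize(a[65:175,140:290],None,fx=5,fy=5,interpolation=cv2.INTER_CUBIC))
cv2.imwrite(f"pics/{n}g.png",cv2.resize(a[65:175,360:460],None,fx=5,fy=5,interpolation=cv2.INTER_CUBIC))
E
python3 z.py w7
```

```text
(no output)
```

View pics/w7p.png

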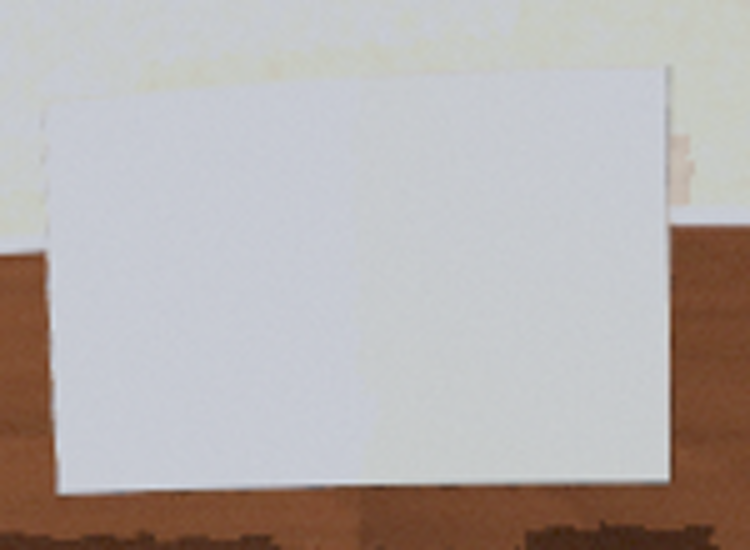

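View pics/w7g.png

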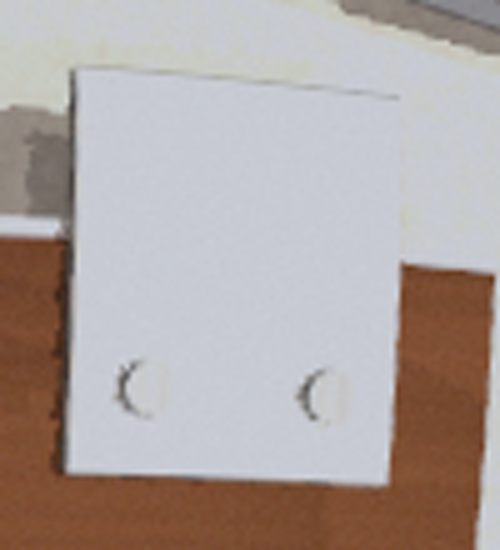

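```bash
cat >c.py <<'E'
from h import *; import pickle
np.set_printoptions(precision=3,suppress=True)
def go(n,pp,gg,po=(140,65),go=(360,65)):
    d=pickle.load(open(n+".pkl","rb"))
    P=unw(d,crop(pp,po,5),56);q,e=rect(P,90,140)
    G=unw(d,crop(gg,go,5),56);g,eg=rect(G,90,80)
    print("plate",q,e,"guide",g,eg)
    for yaw in(.155,.158,.162):
        u=np.array([np.cos(yaw),np.sin(yaw)]);print(yaw,"plate corners u",P@u,"guide",G@u,"fit gap",u@g[:2]-u@q[:2])
E
python3 - <<'E'
from c import *
go("w7",[(46,102),(667,66),(669,481),(58,494)],[(75,68),(401,97),(388,486),(66,472)])
E
```

```text
plate [663.502  36.114   0.158] 0.9055872554978492 guide [ 700.906 -178.348    0.16 ] 0.7368559524513785
0.155 plate corners u [705.367 705.807 616.959 616.356] guide [709.135 710.148 620.138 620.457] fit gap 3.847047932695773
0.158 plate corners u [705.371 705.396 616.547 616.362] guide [708.398 709.174 619.161 619.719] fit gap 3.194035574417967
0.162 plate corners u [705.367 704.838 615.989 616.361] guide [707.405 707.865 617.851 618.727] fit gap 2.323308729417363
```

```bash
python3 - <<'E'
from h import *; import pickle
for n,rngs,r0,r1 in(("w7",[(75,145),(280,345),(445,455)],95,140),("w2",[(75,335),(440,450)],110,145),("w1",[(130,200),(220,370),(390,480)],215,245)):
    d=pickle.load(open(n+".pkl","rb"));a=cv2.GaussianBlur(d["pixels"],(0,0),.8)[...,0].astype(float)
    pts=[]
    for lo,hi in rngs:
        for c in range(lo,hi):
            g=np.abs(np.diff(a[r0:r1,c]));k=g.argmax()
            if g[k]>20: 
                w=g[max(k-2,0):k+3];pts.append((c,r0+max(k-2,0)+(w*np.arange(len(w))).sum()/w.sum()+.5))
    W=unw(d,pts,50);
    x=W.copy()
    for _ in range(5):
        p=np.polyfit(x[:,1],x[:,0],1);r=x[:,0]-np.polyval(p,x[:,1]);x=x[np.abs(r)<2.5*r.std()+.2]
    yaw=-np.arctan(p[0]);print(n,len(pts),len(x),"yaw",yaw,r.std(),"u",np.cos(yaw)*p[1])
E
```

```text
w7 145 145 yaw 0.15560036645493897 0.09879116610261923 u 671.7667020319003
w2 270 270 yaw 0.15558271531141618 0.11788778670986776 u 671.7973713880848
w1 296 292 yaw 0.15623313878537182 0.15434249272838782 u 396.35115694270263
```

```bash
cat >e.py <<'E'
from h import *; import pickle,sys
yaw=.1556;u=np.array([np.cos(yaw),np.sin(yaw)])
def edge(d,rngs,r0,r1,z,ch=0,th=8,first=None):
    a=cv2.GaussianBlur(d["pixels"],(0,0),.8)[...,ch].astype(float);pts=[]
    for lo,hi in rngs:
        for c in range(lo,hi):
            g=np.abs(np.diff(a[r0:r1,c]));k=g.argmax()
            if g[k]>th:
                s=max(k-2,0);w=g[s:k+3];pts.append((c,r0+s+(w*np.arange(len(w))).sum()/w.sum()+.5))
    x=unw(d,pts,z)
    for _ in range(6):
        p=np.polyfit(x[:,1],x[:,0],1);r=x[:,0]-np.polyval(p,x[:,1]);x=x[np.abs(r)<2.5*r.std()+.15]
    print(len(pts),len(x),"yaw %.4f sd %.2f u %.2f"%(-np.arctan(p[0]),r.std(),(x@u).mean()))
    return pts
E
python3 - <<'E'
from e import *
d=pickle.load(open("w7.pkl","rb"));R=cv2.Rodrigues(d["rvec"])[0];c=-R.T@d["tvec"];print("cam",c,c[:2]@u)
print("plate rear");edge(d,[(154,272)],155,172,56)
print("guide rear");edge(d,[(376,436)],152,170,56)
d=pickle.load(open("w2.pkl","rb"))
print("w2 guide rear");edge(d,[(368,430)],160,180,56)
d=pickle.load(open("w7.pkl","rb"))
print("front edges guide/plate, weak contrast")
edge(d,[(376,438)],72,92,56,th=3); edge(d,[(152,272)],72,92,56,th=3)
E
```

```text
cam [675.86816815 -44.44397049 402.06340524] 660.815208833199
plate rear
118 118 yaw 0.1575 sd 0.09 u 616.49
guide rear
60 60 yaw 0.1533 sd 0.09 u 620.08
w2 guide rear
62 62 yaw 0.1550 sd 0.07 u 619.97
front edges guide/plate, weak contrast
62 59 yaw 0.1641 sd 0.32 u 709.20
109 96 yaw 0.1553 sd 0.23 u 705.38
```

```bash
python3 -m creep '[{"tx":-12,"ty":30,"tz":-20,"rx":0,"ry":0,"rz":-0.002,"fingers":0},{"tx":-12,"ty":78,"tz":-50,"rx":0,"ry":0,"rz":-0.002,"fingers":0},{"tx":-12,"ty":78,"tz":-110,"rx":0,"ry":0,"rz":-0.002,"fingers":0},{"tx":-12,"ty":78,"tz":-160,"rx":0,"ry":0,"rz":-0.002,"fingers":0},{"tx":-12,"ty":78,"tz":-185,"rx":0,"ry":0,"rz":-0.002,"fingers":0},{"tx":-12,"ty":78,"tz":-190,"rx":0,"ry":0,"rz":-0.002,"fingers":0},{"tx":-12,"ty":78,"tz":-190,"rx":0,"ry":0,"rz":-0.002,"fingers":0}]' && python3 -m creep '[{"tx":4,"ty":0.6,"tz":0,"rx":0,"ry":0,"rz":0,"fingers":0},{"tx":8,"ty":1.3,"tz":0,"rx":0,"ry":0,"rz":0,"fingers":0},{"tx":11,"ty":1.8,"tz":0,"rx":0,"ry":0,"rz":0,"fingers":0},{"tx":13,"ty":2.1,"tz":0,"rx":0,"ry":0,"rz":0,"fingers":0},{"tx":14,"ty":2.3,"tz":0,"rx":0,"ry":0,"rz":0,"fingers":0},{"tx":15,"ty":2.4,"tz":0,"rx":0,"ry":0,"rz":0,"fingers":0},{"tx":15.4,"ty":2.5,"tz":0,"rx":0,"ry":0,"rz":0,"fingers":0},{"tx":15.4,"ty":2.5,"tz":0,"rx":0,"ry":0,"rz":0,"fingers":0}]' && python3 -m creep '[{"tx":-10,"ty":-1.6,"tz":0,"rx":0,"ry":0,"rz":0,"fingers":0},{"tx":-20,"ty":-3,"tz":0,"rx":0,"ry":0,"rz":0,"fingers":0},{"tx":-20,"ty":-3,"tz":60,"rx":0,"ry":0,"rz":0,"fingers":0},{"tx":-20,"ty":-25,"tz":120,"rx":0,"ry":0,"rz":0,"fingers":0},{"tx":-10,"ty":-60,"tz":160,"rx":0,"ry":0,"rz":0,"fingers":0},{"tx":0,"ty":-80,"tz":190,"rx":0,"ry":0,"rz":0,"fingers":0},{"tx":0,"ty":-80,"tz":190,"rx":0,"ry":0,"rz":0,"fingers":0},{"tx":0,"ty":-80,"tz":190,"rx":0,"ry":0,"rz":0,"fingers":0}]'; python3 - <<'E'
from workcell import ctrl
import cv2,pickle
d=ctrl.get_image("wrist"); cv2.imwrite("pics/w8.png",d["pixels"]);pickle.dump(d,open("w8.pkl","wb"))
from e import *
print("plate rear");edge(d,[(154,272)],152,172,56)
print("guide rear");edge(d,[(376,436)],152,172,56)
print("front");edge(d,[(376,438)],72,92,56,th=3); edge(d,[(152,272)],72,92,56,th=3)
E
```

```text
t: 9.65
ee_pos: [594.0, 22.3, 58.8]
orientation: [-0.174, 2.141, -2.141]
ft_force: [0.0, -0.3, -0.3]
width: 87.7
t: 10.65
ee_pos: [611.6, 23.9, 60.2]
orientation: [-0.168, 2.14, -2.14]
ft_force: [0.1, -0.9, 1.0]
width: 87.5
t: 11.65
ee_pos: [610.0, -55.6, 248.8]
orientation: [-0.17, 2.142, -2.14]
ft_force: [-0.4, 0.3, 0.4]
width: 87.9
plate rear
118 118 yaw 0.1554 sd 0.07 u 619.91
guide rear
60 60 yaw 0.1565 sd 0.09 u 620.13
front
58 58 yaw 0.3573 sd 4.25 u 711.94
120 120 yaw 0.1561 sd 0.22 u 708.55
```

View pics/w8.png

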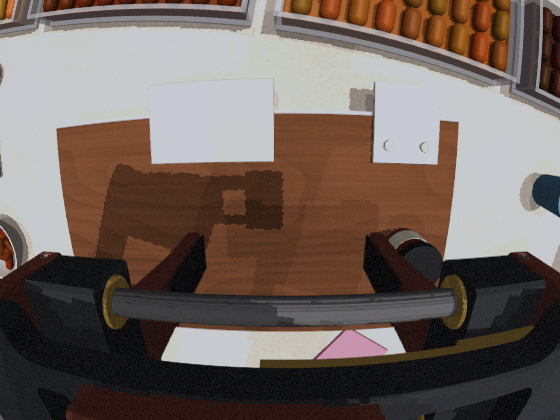

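```bash
python3 -m creep '[{"tx":-30,"ty":-40,"tz":30,"rx":0,"ry":0,"rz":0,"fingers":0},{"tx":-70,"ty":-80,"tz":50,"rx":0,"ry":0,"rz":0,"fingers":0},{"tx":-110,"ty":-120,"tz":60,"rx":0,"ry":0,"rz":0,"fingers":0},{"tx":-150,"ty":-160,"tz":60,"rx":0,"ry":0,"rz":0,"fingers":0},{"tx":-190,"ty":-200,"tz":60,"rx":0,"ry":0,"rz":0,"fingers":0},{"tx":-210,"ty":-250,"tz":60,"rx":0,"ry":0,"rz":0,"fingers":0},{"tx":-220,"ty":-300,"tz":60,"rx":0,"ry":0,"rz":0,"fingers":0},{"tx":-220,"ty":-340,"tz":60,"rx":0,"ry":0,"rz":0,"fingers":0},{"tx":-220,"ty":-340,"tz":60,"rx":0,"ry":0,"rz":0,"fingers":0},{"tx":-220,"ty":-340,"tz":60,"rx":0,"ry":0,"rz":0,"fingers":0}]'; python3 - <<'E'
from workcell import ctrl
import cv2
a=ctrl.get_image("scene")["pixels"]; cv2.imwrite("pics/s9.png",cv2.resize(a[130:300,150:450],None,fx=2.6,fy=2.6,interpolation=cv2.INTER_CUBIC))
cv2.imwrite("pics/t9.png",ctrl.get_image("top")["pixels"])
E
```

```text
t: 12.95
ee_pos: [391.2, -394.5, 308.6]
orientation: [-0.171, 2.143, -2.137]
ft_force: [0.6, -0.8, 0.2]
width: 87.8
```

View pics/s9.png

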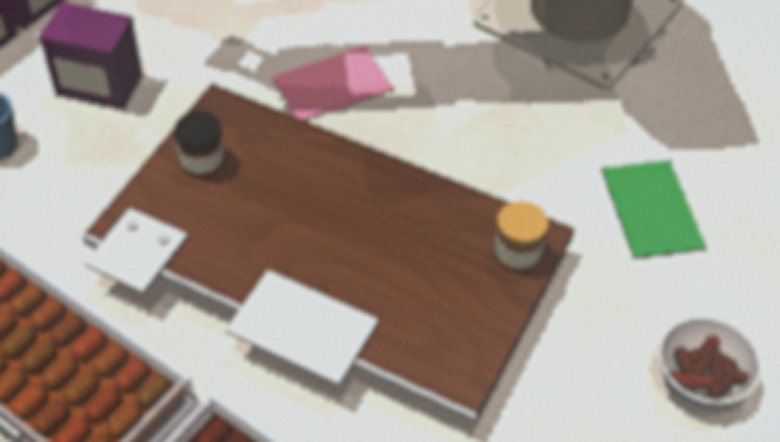

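View pics/t9.png

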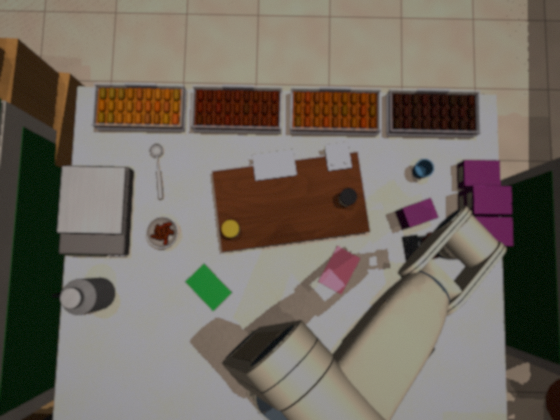

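The plate sits flat at top (273,164), in line with the guide at (339,157). Everything else is where it was, and the arm is clear at z ≈ 309 mm.

```bash
python3 -c "
from workcell import ctrl
print(ctrl.close_job())"
```

```text
the job is handed in; nothing more can be done
None
```

I pushed the wide white plate about 135 mm towards the customers with the open fingertips. It took one long push and a final 3.5 mm correction. Then I backed off, raised the arm clear and handed the job in at about 13 s.

**Alignment:** in the last wrist-camera check, the rear edges of the two plates (both 90 mm deep) were within 0.2 mm of each other. The plate's angle was 0.155 rad, against 0.156 for the step edge.

**Weaker or failed checks:** the plate's front edge had little contrast in the picture; it came out about 0.6 mm short of the guide's front as measured before the last push. The fit of the guide's own front edge failed in that last picture, so I relied on the rear edges.

**Rest of the scene:** by eye in the final scene and top views, the plate lay flat and nothing else had moved. No push showed more than about 2 N on the wrist.

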